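# Fetch the tasting slate off the marble step

### The job

Slide the long, narrow slate strip across the marble step, without lifting it, until about a third of its length stands out over the step's front edge (the edge towards the robot). Then grip it by the part that stands out, carry it over and lay it flat on the bottom of the copper tray. Do not let it fall onto the counter, and leave the square slate on the step where it lies.

Things in the scene. Friction and masses are not known exactly. Their poses are not given: they have to be found in the camera images.
- slate: Long narrow strip of dark slate, 150 (its x) by 50 (its y) by 5 mm thick, 0.1 kg, loose, flat on the marble step. Origin: centre of its underside. Its x points away from the robot within 0.3 rad; its near (-x) end starts 20 to 75 mm inside the front edge. It slides when pushed at its far end. The square slate and an 80 mm wide, 30 mm high dish share the step, in any order, about 115 mm apart.
- step_edge (a point): Middle of the top front edge of the marble-topped step, a fixed block 230 mm deep, 360 mm wide, 70 mm high on the counter (height 0). The point is level with the step's top. x points away from the robot, across the step, square to the front edge; y along the edge; z up. The front face drops straight to the counter and nothing stands before it.
- tray_in (a point): Centre of the inner floor of an open copper tray, fixed on the counter to the left (+y) of the step. Outside 240 (x) by 150 (y) by 18 mm high; walls and floor 4 mm thick, so 232 by 142 mm and 14 mm deep inside. Its long side is its x, which points away from the robot within 0.3 rad.
- tile: Square slate, 85 by 85 mm, 5 mm thick, loose, lying flat on the same marble step; not to be moved. Origin at the centre of its underside.
Mind the look-alikes: they are no part of the job. What is shaped like the slate but blue or green is not meant.

How it is judged:
By the outcome, as a careful person would: the job done as asked, in the order asked, and still so for the second after the job is handed in, with the robot touching nothing.
It also fails if it takes over 67 s, if anything falls off the work surface, if the arm or the gripper's body presses on something with over 40 N, if the wrist force passes 120 N, or if a joint passes its speed limit or range.

### The arm

A 6-joint arm with a two-finger parallel gripper is mounted at the origin on the work surface. World frame = base frame: x ahead of the robot, y to its left, z up, the work surface at z = 0. Lengths are in m, angles in rad, forces in N, time in s.
With the tool pointing down it reaches from about 0.25 to 0.8 m from the base axis. Payload 3.9 kg.
Tool frame: the origin (TCP) lies on the centre line of the jaws, within the pads' length; the fingertips stand 17 mm ahead of it and the grasp point (between the pads) lies 2 mm behind it; z points along the fingers, y is the line along which they close (so a half turn about z gives the same grasp; the last joint's range is limited). The gripper opens to 85 mm and grips with 20 to 120 N. Pads are 22 mm wide; open, the fingers measure 114 mm over their backs; the gripper's body (76 mm by 85 mm) begins 54 mm behind the grasp point. The pads swing forward as they close: fully open they stand 13 mm farther back than shut.
Start: joints at [-1.117, 0.26, -0.138, 1.173, 0, 1.571], TCP at [0.23, -0.472, 0.248] pointing down, gripper open.
Joint ranges: [-2.78, 2.78], [-0.83, 1.72], [-1.28, 1.37], [-1.9, 2.12], [-1.57, 1.48], [-3.14, 3.14]. Speed limits (rad/s): [2.57, 2.57, 3.14, 3.14, 3.14, 3.14].

### API

Orientations are given as a 3x3 rotation matrix whose columns are the frame's x, y, z axes.
In Python, from station import r gives the robot as it stands.
- The arm moves only by the shell command python3 -m crank 'ROWS' [FORCE]. ROWS is JSON, a list that holds one entry, the list of rows, each a list of 5 numbers: the shift along the tool's x, y, z in m, then the turn about the tool's z in degrees, then the gripper's target within -1 to 1 (shut at 1, half-way at 0, fully open at -1). In form: [[[tx, ty, tz, spin, claw], ...]]. A call has 1 to 12 rows; each row shifts and turns the commanded pose from where the row before left it, along the tool's axes as they then stand; what a row does not reach is not made up. A row lasts 1/8 s, in which the tool goes at most 62.5 mm and 10.7 degrees, less where a joint would pass 70% of its speed; a pose out of reach is approached as far as the arm can. A call with a gripper value outside its range is refused whole. The fingers move at their own pace and stop on an object; FORCE is the grip in N (left out, the last holds). Time passes only in rows, so rows that do not move let the fingers close. It gives the time, the measured TCP pose, the force, the opening and the grip force at its end, in the units of the state.
- r.state(): the state, without advancing time (a new reading comes with each control period).
- r.capture(name): name is "scene" or "top" or "wrist"; returns (picture, depth): 400x640x3 uint8, red, green, blue; 400x640 float32, m along the optical axis (not along the pixel's ray), 0 where there is no reading.
- r.camera_model(name): a dict with "vertical_fov" (degrees; the focal length in pixels is half the picture's height over the tangent of half this angle, whatever the lens; pixels are square), "cx", "cy" (the principal point, pixels), "distortion" ([k1, k2, p1, p2, k3] as OpenCV has them; the pictures are not rectified), "xyz" and "rotation" of the camera in the world; the wrist camera has in their place "tool_from_camera" (4x4, takes a point from camera to tool coordinates, whose origin is the TCP and whose axes are the flange's). Camera axes: x right, y down, z forward; pixel columns grow to the right and rows downward; lengths in m; the calibration is good to about 2 mm. A picture is of the moment at which its call begins: read the wrist's pose just before it. camera_model takes no time and is no camera call.
- r.close_job(): hands the job in; it is judged then, once.
The state is a dict: "t": time; "joint_positions": joint angles; "qvel": joint speeds; "tau": joint torques, N m; "eef_pos": TCP position; "tool_rot": TCP orientation; "ft_force": force on the tool from outside, world axes, zero at the start; "ft_torque": the same for the moment, N m; "width": opening from 0.0 (shut) to 1.0 (fully open); "gripper_force": force on a finger pad.
Only numpy, scipy, OpenCV 4.12 (cv2) and the standard library are available. Lean on these libraries where they do the work, as an engineer would, in place of code of your own. Each camera call takes 0.05 s, during which the arm holds its last target. There are 200 camera calls.

## Working session

There is one attempt and no reset: what is moved stays moved. The work goes in short steps, Python scripts to look and compute and a shell command to move; the robot and the scene stay as the last step left them, time stands still between calls to the robot, and variables do not carry over. Pictures are saved under pics/ and viewed, at most 10 in all, crops included, and the job is handed in when it is done.

```bash
ls; mkdir -p pics
python3 - <<'E'
from station import r
import cv2, numpy as np
for n in ("scene","top"):
    p,d=r.capture(n); cv2.imwrite(f"pics/{n}0.png",p[:,:,::-1]); np.save(f"pics/{n}0.npy",d)
    m=r.camera_model(n); print(n,m)
s=r.state(); print(s["t"],s["eef_pos"],s["tool_rot"],s["width"])
print(r.camera_model("wrist"))
E
```

```text
pics
scene {'vertical_fov': 50.88067475857071, 'cx': 318.2778713279746, 'cy': 199.9303412095633, 'distortion': array([-0.09827016,  0.        ,  0.        ,  0.        ,  0.        ]), 'xyz': array([ 1.06958767, -0.32857389,  0.68337222]), 'rotation': array([[ 0.48805987,  0.56755174, -0.66308566],
       [ 0.87277533, -0.32413907,  0.36496177],
       [-0.00779728, -0.75684799, -0.65354443]])}
top {'vertical_fov': 52.46311360023759, 'cx': 320.95525773828666, 'cy': 198.55598715075848, 'distortion': array([0.0110924, 0.       , 0.       , 0.       , 0.       ]), 'xyz': array([0.35610855, 0.02399085, 1.00306338]), 'rotation': array([[-0.00426819, -0.99818688,  0.06003952],
       [-0.99975672,  0.00555876,  0.02134473],
       [-0.02163978, -0.05993381, -0.99796776]])}
0.1 [ 0.22987652 -0.47133144  0.2475467 ] [[ 8.98815583e-01  4.38326241e-01 -8.08625828e-04]
 [ 4.38326986e-01 -8.98814149e-01  1.60607018e-03]
 [-2.28216297e-05 -1.79800343e-03 -9.99998383e-01]] 1.0000886993812839
{'vertical_fov': 67.74187795479129, 'cx': 319.10444887303004, 'cy': 199.02600890839562, 'distortion': array([-0.04627117,  0.        ,  0.        ,  0.        ,  0.        ]), 'tool_from_camera': array([[-3.61163086e-04, -9.62894979e-01, -2.69876137e-01,
         6.78854562e-02],
       [ 9.99999889e-01, -2.65817121e-04, -3.89842081e-04,
         4.30087800e-04],
       [ 3.03639285e-04, -2.69876247e-01,  9.62894968e-01,
        -1.25445685e-01],
       [ 0.00000000e+00,  0.00000000e+00,  0.00000000e+00,
         1.00000000e+00]])}
```

View pics/top0.png

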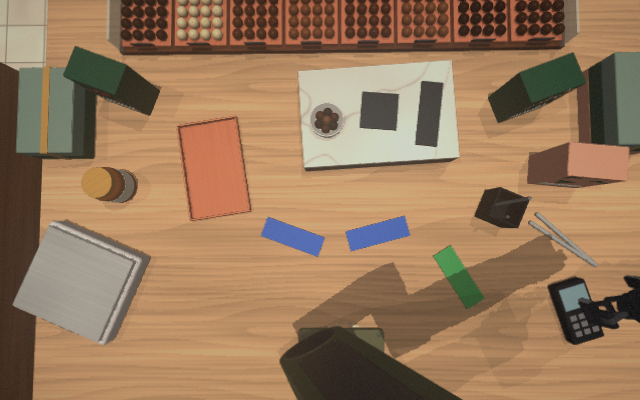

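View pics/scene0.png

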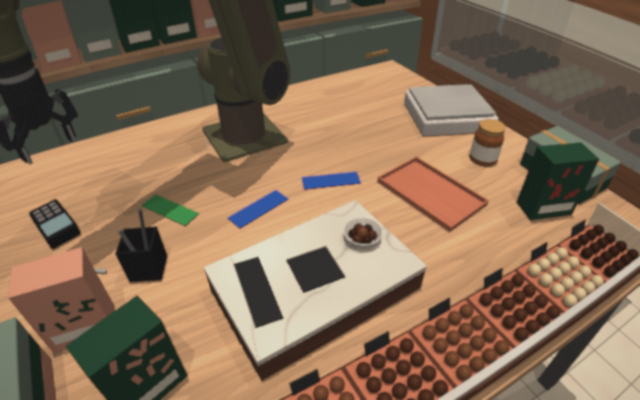

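The top view shows the dark strip at (429,113) on the marble step, the square slate at (379,111), the dish at (326,120) and the copper tray at (214,168). The scene view agrees: strip (258,291), square (315,268), dish (363,234), tray (433,192).
Candidates for the slate are the dark strip (429,113), blue strips (292,236) and (378,233), the green strip (458,277) and the dark square (379,111). I choose the dark strip on the marble.

```bash
cat > h.py <<'E'
import cv2, numpy as np
def K(m):
    f=200/np.tan(np.radians(m["vertical_fov"])/2)
    return np.array([[f,0,m["cx"]],[0,f,m["cy"]],[0,0,1]])
def pose(m,s=None):
    if "xyz" in m: return np.array(m["rotation"]),np.array(m["xyz"])
    T=np.array(m["tool_from_camera"]); R=np.array(s["tool_rot"])
    return R@T[:3,:3], R@T[:3,3]+np.array(s["eef_pos"])
def cast(m,px,z,s=None):
    R,c=pose(m,s)
    u=cv2.undistortPoints(np.float64(px).reshape(-1,1,2),K(m),np.array(m["distortion"])).reshape(-1,2)
    d=np.c_[u,np.ones(len(u))]@R.T
    return c+d*((z-c[2])/d[:,2])[:,None]
def proj(m,P,s=None):
    R,c=pose(m,s)
    return cv2.projectPoints((np.float64(P).reshape(-1,3)-c)@R,np.zeros(3),np.zeros(3),K(m),np.array(m["distortion"]))[0].reshape(-1,2)
def rect(m,mask,seed,z,s=None):
    """min-area rectangle in world xy of the blob at seed"""
    n,l=cv2.connectedComponents(mask.astype(np.uint8))
    k=l[seed[1],seed[0]]; assert k>0,"seed not in mask"
    c=max(cv2.findContours((l==k).astype(np.uint8),cv2.RETR_EXTERNAL,cv2.CHAIN_APPROX_NONE)[0],key=len)
    P=cast(m,c.reshape(-1,2),z,s)[:,:2]
    (cx,cy),(w,h),a=cv2.minAreaRect((P*1000).astype(np.float32))
    if w<h: w,h,a=h,w,a+90
    a=(a+90)%180-90
    return np.array([cx,cy])/1000,(w,h),a
E
python3 - <<'E'
from station import r
from h import *
im=cv2.imread("pics/top0.png"); d=np.load("pics/top0.npy"); m=r.camera_model("top")
hsv=cv2.cvtColor(im,cv2.COLOR_BGR2HSV); H,S,V=cv2.split(hsv)
for n,p in (("slate",(429,113)),("tile",(379,111)),("step",(345,130)),("tray",(214,168)),("marble",(400,150))): print(n,hsv[p[1],p[0]],d[p[1],p[0]])
roi=np.zeros_like(V,bool); roi[60:175,295:465]=1
dark=(V<85)&roi
print("slate",rect(m,dark,(429,113),.075)); print("tile",rect(m,dark,(379,111),.075))
# step top from depth: points with z ~ .07
yy,xx=np.mgrid[:400,:640]
u=cv2.undistortPoints(np.c_[xx.ravel(),yy.ravel()].astype(float).reshape(-1,1,2),K(m),m["distortion"]).reshape(-1,2)
P=(np.c_[u,np.ones(len(u))]*d.ravel()[:,None])@m["rotation"].T+m["xyz"]
Z=P[:,2].reshape(400,640)
top=((Z>.06)&(Z<.105)&roi)
top=cv2.morphologyEx(top.astype(np.uint8),cv2.MORPH_OPEN,np.ones((5,5)))
print("step",rect(m,top,(400,150),.07), np.median(Z[140:155,380:420]))
copper=(H<12)&(S>100)&(xx<260)&(xx>170)&(yy>105)&(yy<230)
print("tray",rect(m,copper,(214,168),.018),"floor z",np.median(Z[160:175,205:225]))
cv2.imwrite("pics/crop0.png",cv2.resize(im[55:180,290:470],None,fx=4,fy=4,interpolation=cv2.INTER_CUBIC))
E
```

```text
slate [17 31 75] 0.9356139
tile [13 29 80] 0.9405338
step [ 28  30 207] 0.94184214
tray [  9 149 206] 1.0098833
marble [ 40  18 213] 0.93624586
slate (array([ 0.60729614, -0.20525902]), (148.7147674560547, 47.90107727050781), -6.5936431884765625)
tile (array([ 0.61492908, -0.09062328]), (83.98174285888672, 82.45016479492188), -4.8592376708984375)
step (array([ 0.60941364, -0.08809473]), (360.945556640625, 230.39297485351562), -86.59444165229797) 0.06976538348164685
tray (array([0.49300507, 0.30963788]), (241.01441955566406, 152.40426635742188), 8.981911659240723) floor z 0.0038220417746230306
```

View pics/crop0.png

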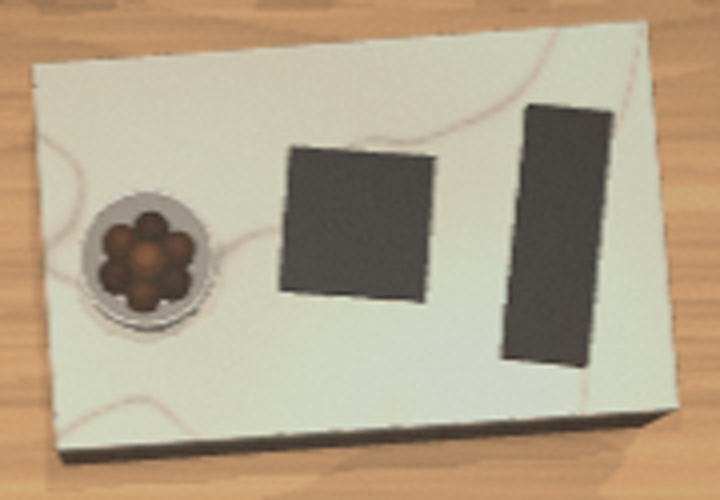

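The crop shows the dark strip clearly at crop (555,235), with the square at (358,222) and the dish at (147,255). All the measured sizes match the description. I'll move sideways first, clear of the pen holder, then test the spin direction.

```bash
python3 -m crank '[[[0.0224,-0.046,0,0,1],[0.0224,-0.046,0,0,1],[0.0224,-0.046,0,0,1],[0.0224,-0.046,0,0,1],[0.0224,-0.046,0,0,1],[0,0,0,10,1]]]' 60; python3 -c "
from station import r
s=r.state(); print(s['joint_positions'],s['eef_pos'],s['tool_rot'][:,0],s['width'],s['ft_force'])"
```

```text
t: 0.85
eef_pos: [0.2286, -0.2125, 0.2478]
tool_rot: [[0.961, 0.275, -0.001], [0.275, -0.961, 0.002], [-0.001, -0.002, -1.0]]
ft_force: [-0.0, -1.0, 0.8]
width: -0.003
gripper_force: 0.0
[-7.49480402e-01 -1.08929762e-01 -5.49994423e-01  1.13200960e+00
  5.32116759e-04  2.11355116e+00] [ 0.22862941 -0.21254803  0.2478077 ] [ 9.61451789e-01  2.74972611e-01 -7.20901477e-04] -0.003222850777819205 [-0.02867997 -0.96776051  0.76930642]
```

```bash
python3 -m crank '[[[0,0,0,-10.5,1],[0,0,0,-10.5,1],[0,0,0,-10.5,1],[0,0,0,-10.5,1],[0,0,0,-10.5,1],[0,0,0,-10.5,1],[0,0,0,-10.5,1],[0,0,0,-10.5,1],[0,0,0,-10.5,1],[0,0,0,-10.5,1],[0,0,0,-10.5,1],[0,0,0,-10.5,1]]]' | tail -0;  python3 -m crank '[[[0,0,0,-10.5,1],[0,0,0,-10.5,1],[0,0,0,-10.5,1],[0,0,0,0,1]]]'
cat >> h.py <<'E'
def totool(s,target):
    "shift in tool axes from the present pose to a world point"
    return np.array(s["tool_rot"]).T@(np.array(target)-np.array(s["eef_pos"]))
E
python3 - <<'E'
from station import r
from h import *
s=r.state(); R=s["tool_rot"]
print("angle",np.degrees(np.arctan2(R[1,0],R[0,0])),totool(s,[.705,-.2165,.2]),s["joint_positions"][5])
E
```

```text
t: 2.85
eef_pos: [0.2297, -0.2158, 0.2481]
tool_rot: [[-0.993, 0.115, -0.0], [0.115, 0.993, 0.0], [0.001, 0.0, -1.0]]
ft_force: [-0.0, -0.4, 0.6]
width: 0.001
gripper_force: 0.0
angle 173.37904266924346 [-0.472194    0.05408841  0.04782745] -0.6385958623580391Exception ignored on flushing sys.stdout:
BrokenPipeError: [Errno 32] Broken pipe
```

```bash
python3 -m crank '[[[-0.0525,0.006,0,0,1],[-0.0525,0.006,0,0,1],[-0.0525,0.006,0,0,1],[-0.0525,0.006,0,0,1],[-0.0525,0.006,0,0,1],[-0.0525,0.006,0,0,1],[-0.0525,0.006,0.005,0,1],[-0.0525,0.006,0.02,0,1],[-0.0525,0.006,0.022,0,1],[0,0,0,0,1],[0,0,0,0,1]]]'
python3 - <<'E'
from station import r
from h import *
s=r.state(); p,d=r.capture("wrist"); m=r.camera_model("wrist")
cv2.imwrite("pics/w1.png",p[:,:,::-1]); print(s["eef_pos"])
V=p.max(2)
print(proj(m,[[.6073,-.2053,.075],[.682,-.214,.075]],s), V[200,320])
E
```

```text
t: 4.22
eef_pos: [0.7049, -0.2157, 0.2003]
tool_rot: [[-0.993, 0.115, -0.002], [0.115, 0.993, 0.0], [0.002, 0.0, -1.0]]
ft_force: [-0.8, -0.1, 0.3]
width: -0.002
gripper_force: 0.0
[ 0.70491976 -0.2157172   0.20033572]
[[318.65690172  77.64911737]
 [318.64498512 171.45055307]] 177
```

View pics/w1.png

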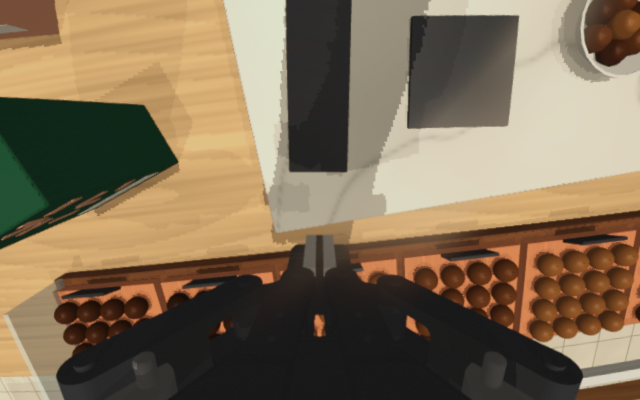

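The wrist view shows the slate's far end at row 171, columns 289 to 348, exactly as predicted and in line with the shut fingers at (320,240). I'll go down behind it.

```bash
python3 -m crank '[[[0,0,0.05,0,1],[0,0,0.04,0,1],[0,0,0.014,0,1],[0,0,0.004,0,1],[0,0,0.004,0,1],[0,0,0,0,1]]]'
```

```text
t: 5.03
eef_pos: [0.7064, -0.2161, 0.0909]
tool_rot: [[-0.994, 0.113, 0.002], [0.113, 0.994, -0.001], [-0.002, -0.0, -1.0]]
ft_force: [-0.2, 0.9, -1.3]
width: 0.003
gripper_force: 0.0
```

```bash
python3 -m crank '[[[0,0,0,0,1],[0,0,0.001,0,1],[0,0,0,0,1]]]'
```

```text
t: 5.4
eef_pos: [0.7056, -0.2159, 0.0883]
tool_rot: [[-0.994, 0.113, -0.0], [0.113, 0.994, -0.0], [0.0, -0.0, -1.0]]
ft_force: [0.1, -0.0, 0.5]
width: -0.0
gripper_force: 0.0
```

```bash
python3 -m crank '[[[0.006,0,0,0,1],[0.006,0,0,0,1],[0.006,0,0,0,1],[0.008,0,0,0,1],[0.008,0,0,0,1],[0.008,0,0,0,1],[0.008,0,0,0,1],[0.008,0,0,0,1],[0.008,0,0,0,1],[0.006,0,0,0,1],[0,0,0,0,1],[0,0,0,0,1]]]'
cat > look.py <<'E'
from station import r
from h import *
import sys
name=sys.argv[1]; seedP=[float(v) for v in sys.argv[2:5]]
s=r.state(); p,d=r.capture(name); m=r.camera_model(name)
im=p[:,:,::-1].copy(); hsv=cv2.cvtColor(im,cv2.COLOR_BGR2HSV); V=hsv[:,:,2]
cv2.imwrite(f"pics/{name}_{s['t']:.2f}.png",im)
q=proj(m,seedP,s)[0].round().astype(int); print("t",s["t"],"seed",q,"hsv",hsv[q[1],q[0]])
c,wh,a=rect(m,(V<float(sys.argv[5])),q,seedP[2],s)
print("slate centre",c,wh,a)
u=np.array([np.cos(np.radians(a)),np.sin(np.radians(a))])
near=c-.075*u; n=np.array([np.cos(np.radians(3.4)),np.sin(np.radians(3.4))])
print("near end",near,"overhang mm",-1000*(near-[.4946,-.0949])@n)
E
python3 look.py top .56 -.20 .075 85
```

```text
t: 6.9
eef_pos: [0.6342, -0.2077, 0.0884]
tool_rot: [[-0.994, 0.113, 0.0], [0.113, 0.994, -0.0], [-0.0, 0.0, -1.0]]
ft_force: [1.0, 0.6, 0.3]
width: -0.001
gripper_force: 0.0
t 6.9 seed [427 134] hsv [13 30 59]
slate centre [ 0.49969333 -0.23708151] (692.0526733398438, 474.77630615234375) 16.56003189086914
near end [ 0.42780421 -0.258458  ] overhang mm 76.37825301064909
```

Dark blob merged with the arm or step shadow. I'll look at the picture.

```bash
python3 -c "
import cv2
a=cv2.imread('pics/top_6.90.png'); cv2.imwrite('pics/c2.png',cv2.resize(a[60:220,330:490],None,fx=3.7,fy=3.7,interpolation=cv2.INTER_CUBIC))
print(a[150:180:3,418].tolist())"
```

```text
[[55, 60, 62], [51, 56, 56], [54, 59, 61], [50, 54, 56], [53, 56, 59], [54, 58, 60], [58, 61, 66], [44, 54, 61], [72, 94, 119], [78, 106, 134]]
```

View pics/c2.png

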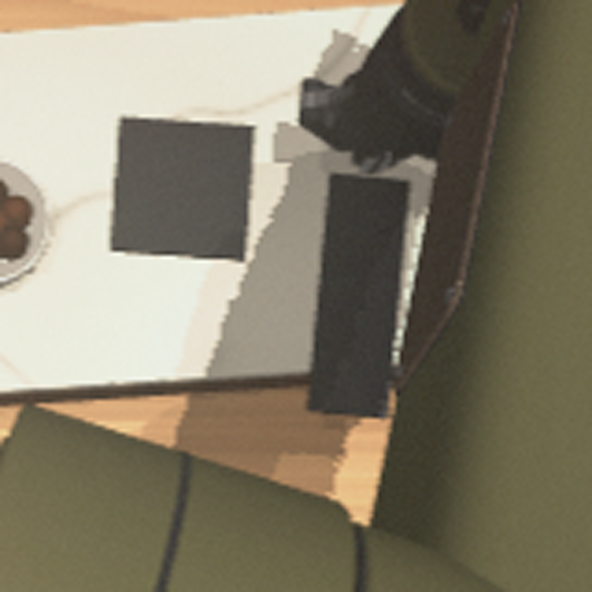

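The crop shows the slate sliding straight: far corners at crop (330,176) and (410,182), near corners at (308,410) and (387,417), with the step edge at about row 375. The tile is untouched.

Run:
```python
from station import r
from h import *
m=r.camera_model("top")
q=np.array([[308,410],[387,417],[330,176],[410,182]])/3.7+[330,60]-.5
P=cast(m,q,.075)[:,:2]; print(P)
c=P.mean(0); u=P[2:].mean(0)-P[:2].mean(0); print(c,np.linalg.norm(u),np.degrees(np.arctan2(u[1],u[0])))
n=np.array([np.cos(np.radians(3.4)),np.sin(np.radians(3.4))])
print("near",P[:2].mean(0),"overhang",-(P[:2].mean(0)-[.4946,-.0949])@n)
```

```text
[[ 0.47551559 -0.16649976]
 [ 0.47080656 -0.21490427]
 [ 0.62217987 -0.18263901]
 [ 0.61780294 -0.23205766]]
[ 0.54657624 -0.19902517] 0.14777092445203893 -6.468068724577286
near [ 0.47316107 -0.19070202] overhang 0.027082861185404948
```

```bash
python3 -m crank '[[[0.005,0,0,0,1],[0.006,0,0,0,1],[0.006,0,0,0,1],[0.004,0,0,0,1],[0.003,0,0,0,1],[0,0,0,0,1],[0,0,0,0,1],[-0.01,0,0,0,1],[-0.005,0,-0.02,0,-1],[0,0,-0.06,0,-1],[0,0,-0.05,0,-1],[0,0,0,0,-1]]]'
```

```text
t: 8.45
eef_pos: [0.6288, -0.2077, 0.2239]
tool_rot: [[-0.994, 0.113, 0.01], [0.113, 0.994, -0.003], [-0.011, -0.002, -1.0]]
ft_force: [0.5, 0.8, 0.6]
width: 0.847
gripper_force: 0.0
```

```bash
python3 -m crank '[[[0.054,0,0,0,-1],[0.054,0,0,0,-1],[0.054,0,0,0,-1],[0,0,0,0,-1],[0,0,0,0,-1]]]'
python3 look.py wrist .515 -.196 .075 75; ls pics
```

```text
t: 9.07
eef_pos: [0.4649, -0.1886, 0.2182]
tool_rot: [[-0.994, 0.113, 0.001], [0.113, 0.994, -0.0], [-0.001, -0.0, -1.0]]
ft_force: [0.9, -0.5, -0.4]
width: 0.998
gripper_force: 0.0
t 9.075 seed [318 242] hsv [25 45 63]
slate centre [ 0.49513763 -0.21465054] (104.60684967041016, 96.58202362060547) -11.081497192382812
near end [ 0.42153603 -0.20023516] overhang mm 79.18241597864188
c2.png
crop0.png
scene0.npy
scene0.png
top0.npy
top0.png
top_6.90.png
w1.png
wrist_9.07.png
```

View pics/wrist_9.07.png

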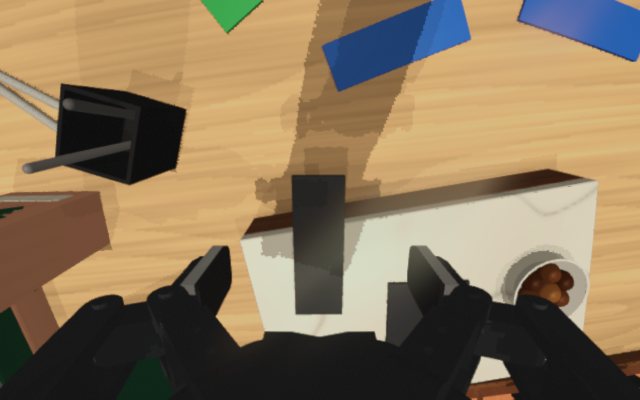

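The wrist view shows the slate with near corners at (292,176) and (345,176) and far corners at (296,313) and (341,313). The step's top front edge runs from (243,238) to (597,180).

Run:
```python
from station import r
from h import *
m=r.camera_model("wrist"); s=r.state()
P=cast(m,[[292,176],[345,176],[296,313],[341,313]],.075,s)[:,:2]
c=P.mean(0); u=P[2:].mean(0)-P[:2].mean(0); L=np.linalg.norm(u); u/=L
print(P,c,L,np.degrees(np.arctan2(u[1],u[0])))
E=cast(m,[[243,238],[597,180]],.07,s)[:,:2]; print("edge",E)
t=E[1]-E[0]; L=np.linalg.norm(t); t/=L; n=np.array([t[1],-t[0]]); n*=np.sign(n[0])
near=P[:2].mean(0); print(L,n,"near",near,"overhang",-(near-E[0])@n)
g=near+.020*u; print("grip",g,"out",-(g-E[0])@n,"tool shift",totool(s,[*g,.0855]))
```

```text
[[ 0.44793684 -0.21242964]
 [ 0.45343899 -0.16414352]
 [ 0.59398251 -0.2286475 ]
 [ 0.599337   -0.18140965]] [ 0.52367383 -0.19665758] 0.14692879971763056 -6.542851433032645
edge [[ 0.50531534 -0.27009479]
 [ 0.48547554  0.08201229]]
0.3526655868030898 [0.99841634 0.05625672] near [ 0.45068791 -0.18828658] overhang 0.04993865999940259
grip [ 0.47055765 -0.19056551] out 0.0302285935660177 tool shift [-0.00478593 -0.00115084  0.13284305]
```

Overhang is 50 mm, as wanted. I'll narrow the gripper to about 58 mm and measure how far the fingertips stand ahead, using depth.

```bash
python3 -m crank '[[[-0.003,-0.001,0.04,0,-0.36],[0,0,0.03,0,-0.36],[0,0,0.008,0,-0.36],[0,0,0,0,-0.36],[0,0,0,0,-0.36]]]' 80
python3 - <<'E'
from station import r
from h import *
m=r.camera_model("wrist"); s=r.state(); p,d=r.capture("wrist")
cv2.imwrite("pics/w3.png",p[:,:,::-1])
yy,xx=np.mgrid[:400,:640]
u=cv2.undistortPoints(np.c_[xx.ravel(),yy.ravel()].astype(float).reshape(-1,1,2),K(m),m["distortion"]).reshape(-1,2)
P=np.c_[u*d.ravel()[:,None],d.ravel()]; T=m["tool_from_camera"]; Q=P@T[:3,:3].T+T[:3,3]
for sg in (1,-1):
    k=(np.abs(Q[:,0])<.0125)&(sg*Q[:,1]>.015)&(sg*Q[:,1]<.055)&(Q[:,2]<.03)&(Q[:,2]>-.04)&(d.ravel()>0)
    q=Q[k]; print(k.sum(),np.percentile(q[:,2],[50,90,98,100]) if k.any() else "", np.percentile(sg*q[:,1],[2,50,98]))
E
```

```text
t: 9.75
eef_pos: [0.4684, -0.1902, 0.1415]
tool_rot: [[-0.994, 0.113, 0.002], [0.113, 0.994, -0.001], [-0.002, -0.001, -1.0]]
ft_force: [0.2, 0.5, 1.0]
width: 0.674
gripper_force: 0.0
3162 [-0.02299921  0.00123508  0.00850614  0.01290431] [0.02819054 0.03222892 0.05153921]
3139 [-0.02270446  0.00138274  0.00842266  0.0134174 ] [0.02927229 0.03321592 0.05208943]
```

```bash
python3 -m crank '[[[0,0,0.035,0,-0.36],[0,0,0.02,0,-0.36],[0,0,0.0065,0,-0.36],[0,0,0,0,-0.36],[0,0,0,0,-0.36],[0,0,0,0,1],[0,0,0,0,1],[0,0,0,0,1],[0,0,0,0,1]]]' 80
```

```text
t: 10.92
eef_pos: [0.4678, -0.19, 0.0798]
tool_rot: [[-0.994, 0.113, 0.002], [0.113, 0.994, -0.001], [-0.002, -0.0, -1.0]]
ft_force: [-0.8, -0.2, 6.1]
width: 0.547
gripper_force: 81.4
```

```bash
python3 -m crank '[[[0,0,-0.005,0,1],[0,0,-0.02,0,1],[0,0,-0.04,0,1],[0,0,-0.04,0,1],[0,0,0,0,1],[0,0,0,0,1]]]'
python3 - <<'E'
from station import r
from h import *
m=r.camera_model("wrist"); s=r.state(); p,d=r.capture("wrist")
cv2.imwrite("pics/w4.png",p[:,:,::-1])
yy,xx=np.mgrid[:400,:640]
u=cv2.undistortPoints(np.c_[xx.ravel(),yy.ravel()].astype(float).reshape(-1,1,2),K(m),m["distortion"]).reshape(-1,2)
P=np.c_[u*d.ravel()[:,None],d.ravel()]; T=m["tool_from_camera"]; Q=P@T[:3,:3].T+T[:3,3]
for a in (-.12,-.1,-.08,-.06,-.04,-.01,0.,.01):
    k=(np.abs(Q[:,0]-a)<.003)&(np.abs(Q[:,1])<.015)&(np.abs(Q[:,2])<.06)&(d.ravel()>0); print(a,k.sum(),np.median(Q[k,2]) if k.any() else "")
E
```

```text
t: 11.68
eef_pos: [0.4663, -0.1894, 0.1832]
tool_rot: [[-0.994, 0.113, -0.001], [0.113, 0.994, 0.0], [0.001, 0.0, -1.0]]
ft_force: [-0.7, 0.0, -0.9]
width: 0.554
gripper_force: 82.4
-0.12 0 
-0.1 0 
-0.08 0 
-0.06 0 
-0.04 466 0.006382840943474938
-0.01 640 0.006041354657852133
0.0 681 0.00592844324247066
0.01 1642 -0.05586878883257803
```

View pics/w4.png

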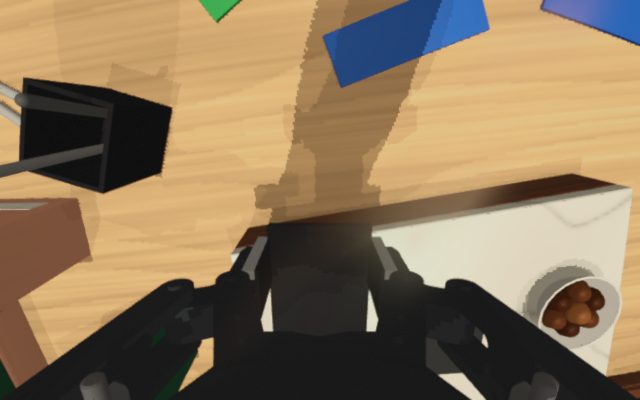

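The slate is held flat: its top is at tool z = +6 mm across the part seen, and it sits centred between the pads at (320,275). Next I turn it to the tray's heading and carry it over.

```bash
python3 -m crank '[[[0,0,0,-7.8,1],[0,0,0,-7.8,1],[-0.003,0.03,0,0,1],[-0.005,0.052,0,0,1],[-0.006,0.058,0,0,1],[-0.006,0.058,0,0,1],[-0.006,0.058,0,0,1],[-0.006,0.058,0,0,1],[-0.006,0.058,0,0,1],[-0.005,0.052,0,0,1],[-0.003,0.04,0,0,1],[-0.001,0.025,0,0,1]]]'; python3 -m crank '[[[0,0,0,0,1],[0,0,0,0,1]]]'
python3 - <<'E'
from station import r
from h import *
s=r.state(); R=s["tool_rot"]
print("angle",np.degrees(np.arctan2(R[1,0],R[0,0])),totool(s,[.4367,.3007,.018]))
p,d=r.capture("top"); im=p[:,:,::-1]; cv2.imwrite("pics/t5.png",cv2.resize(im[80:260,130:310],None,fx=3.3,fy=3.3))
E
```

```text
t: 13.22
eef_pos: [0.4347, 0.302, 0.1819]
tool_rot: [[-0.987, -0.16, -0.003], [-0.16, 0.987, -0.002], [0.003, -0.001, -1.0]]
ft_force: [-0.9, -1.2, -1.1]
width: 0.551
gripper_force: 82.5
t: 13.48
eef_pos: [0.4352, 0.2995, 0.1825]
tool_rot: [[-0.987, -0.158, -0.002], [-0.158, 0.987, -0.002], [0.003, -0.002, -1.0]]
ft_force: [-0.1, -1.1, -0.8]
width: 0.55
gripper_force: 82.5
angle -170.90657209441986 [-0.00209829  0.00123782  0.16454018]
```

View pics/t5.png

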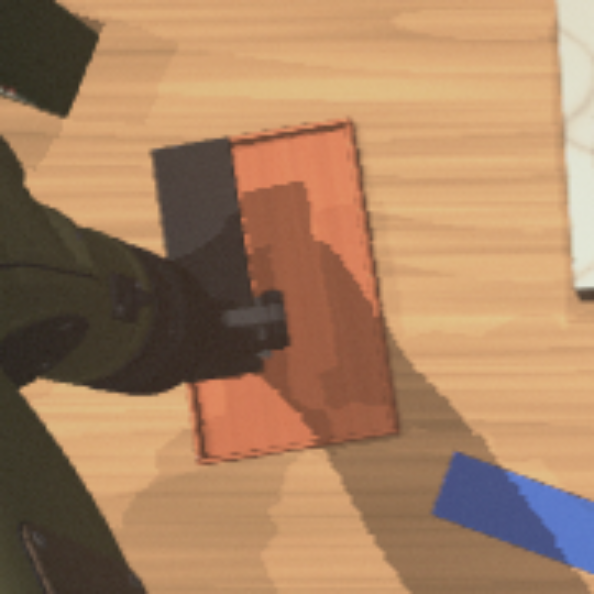

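The crop shows the slate over the tray at crop (205,240). It appears shifted left and up by parallax at 0.17 m height, which puts it about centred on the tray (277,290). Lowering.

```bash
python3 -m crank '[[[-0.002,0.001,0.045,0,1],[0,0,0.045,0,1],[0,0,0.035,0,1],[0,0,0.02,0,1],[0,0,0.01,0,1],[0,0,0.005,0,1],[0,0,0.002,0,1],[0,0,0,0,1],[0,0,0,0,1],[0,0,0,0,1]]]'
```

```text
t: 14.78
eef_pos: [0.4381, 0.3021, 0.0222]
tool_rot: [[-0.987, -0.158, 0.001], [-0.158, 0.987, 0.0], [-0.001, 0.0, -1.0]]
ft_force: [0.4, -1.1, -1.2]
width: 0.553
gripper_force: 82.5
```

```bash
python3 -m crank '[[[0,0,0.002,0,1],[0,0,0.001,0,1],[0,0,0.001,0,1],[0,0,0.001,0,1],[0,0,0,0,1]]]'
```

```text
t: 15.4
eef_pos: [0.4378, 0.3019, 0.0186]
tool_rot: [[-0.987, -0.158, 0.0], [-0.158, 0.987, 0.0], [-0.001, 0.0, -1.0]]
ft_force: [-3.7, -2.5, 16.0]
width: 0.555
gripper_force: 91.4
```

Contact at 16 N. I'll open gently and withdraw.

```bash
python3 -m crank '[[[0,0,0,0,-0.3],[0,0,0,0,-0.3],[0,0,0,0,-0.5],[0,0,-0.005,0,-0.5],[0,0,-0.02,0,-0.5],[0,0,-0.05,0,-0.5],[0,0,-0.05,0,-0.5],[0.04,-0.03,0,0,-0.5],[0.05,-0.05,0,0,-0.5],[0,-0.06,0,0,-0.5],[0,-0.06,0,0,-0.5],[0,0,0,0,-0.5]]]' 20
python3 - <<'E'
from station import r
from h import *
p,d=r.capture("top"); im=p[:,:,::-1].copy(); m=r.camera_model("top"); V=im.max(2)
cv2.imwrite("pics/t6.png",cv2.resize(im[60:240,170:470],None,fx=2.6,fy=2.6))
q=proj(m,[.493,.31,.009])[0].round().astype(int); print(q,V[q[1],q[0]])
try: print("slate",rect(m,V<95,q,.009))
except Exception as e: print(e)
u,v=q; print("depth rows along slate z:")
for w in (-.065,-.03,0,.03,.065):
    c=np.array([.493+w*.988,.31+w*.156,.009]); a=proj(m,c)[0].round().astype(int)
    R,o=pose(m); x=cv2.undistortPoints(a.astype(float).reshape(1,1,2),K(m),m["distortion"]).ravel()
    dd=np.median(d[a[1]-1:a[1]+2,a[0]-1:a[0]+2]); print((R@(np.r_[x,1]*dd)+o).round(4))
E
```

```text
t: 16.9
eef_pos: [0.3854, 0.0934, 0.1421]
tool_rot: [[-0.989, -0.151, 0.0], [-0.151, 0.989, -0.001], [-0.0, -0.001, -1.0]]
ft_force: [0.2, 0.5, -0.1]
width: 0.748
gripper_force: 0.0
[214 168] 94
slate (array([0.23045621, 0.05874673]), (628.2699584960938, 627.7442626953125), 84.62892150878906)
depth rows along slate z:
[0.3845 0.1318 0.6139]
[0.3989 0.1361 0.6059]
[0.4126 0.1418 0.5934]
[0.5231 0.315  0.01  ]
[0.5584 0.3207 0.0089]
```

View pics/t6.png

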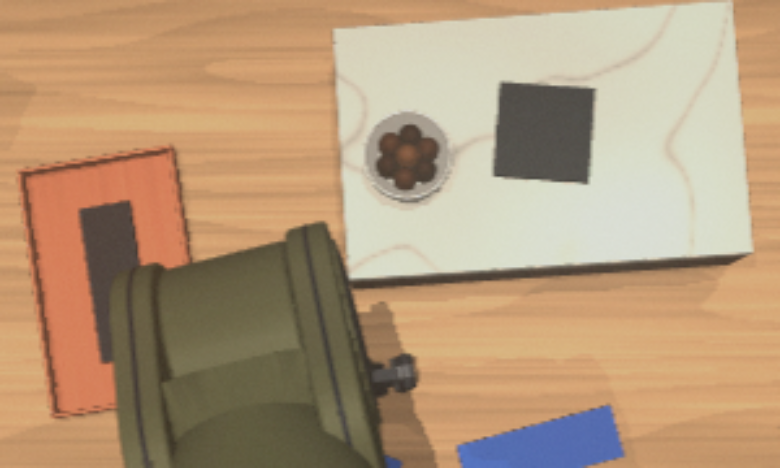

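The slate lies centred in the tray at (115,280). Its top is at z ≈ 0.009 m, which means it is flat on the floor. The tile is still at (545,132) on the step, and the gripper is clear at (395,373).

```bash
python3 -c "
from station import r
print(r.close_job())"
```

```text
the job is handed in; nothing more can be done
None
```

I slid the slate until 50 mm (a third) stood over the front edge, gripped it there, laid it flat in the copper tray, left the square slate untouched, and handed the job in at about 17 s.

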